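# Set the focusing stand's knob and lock it

### The arm

A 6-joint arm with a two-finger parallel gripper is mounted at the origin on the work surface. World frame = base frame: x ahead of the robot, y to its left, z up, the work surface at z = 0. Lengths are in m, angles in rad, forces in N, time in s.
With the tool pointing down it reaches from about 0.35 to 0.85 m from the base axis. Payload 8.1 kg.
Tool frame: the origin (TCP) lies on the centre line of the jaws, within the pads' length; the fingertips stand robot.tip_reach ahead of it and the grasp point (between the pads) lies 5 mm behind it (robot.tip_reach is the distance from the TCP to the fingertips, in m); z points along the fingers, y is the direction in which the jaws open and shut (so a half turn about z gives the same grasp; the last joint's range is limited). The gripper opens to 93 mm and grips with 3 to 60 N. Pads are 15 mm wide; open, the fingers measure 128 mm over their backs; the gripper's body (75 mm by 188 mm) begins 65 mm behind the grasp point.
Start: joints at [-1.275, 0.13, 1.488, -0, 1.523, -0.085], TCP at [0.223, -0.557, 0.197] pointing down, gripper open.
Joint ranges: [-2.96, 2.96], [-0.89, 2.26], [0.02, 2.5], [-1.34, 4.48], [0, 2.73], [-2.66, 2.66]. Speed limits (rad/s): [2.39, 2.39, 2.79, 3.14, 3.14, 3.14].

### API

Orientations are given as a rotation vector (axis times angle).
In Python, from plant import sensors, read_camera, robot gives the robot as it stands.
- The arm moves only by the tool play_rows, never from a script. Its argument "series" is a list that holds one entry, the list of rows, each a list of 5 numbers: the closure, from -1 (fully open) to 1 (shut), then the shift along the world's x, y, z in m, then the turn about the world's z in rad. A call has 1 to 8 rows; each row is the pose to reach, as a shift and turn from the pose commanded when the call began; what a row does not reach only later rows make up. A row lasts 1/10 s, in which the tool goes at most 50 mm and 8.59 degrees, less where a joint would pass 70% of its speed; a pose out of reach is approached as far as the arm can. A call with a gripper value outside its range is refused whole. The fingers move at their own pace and stop on an object; "force" is the grip in N (left out, the last holds). Time passes only in rows, so rows that repeat a pose let the fingers close. It gives the time, the measured TCP pose, the force and the opening at its end, in the units of the state.
- sensors.read_state(): the state, without advancing time (a new reading comes with each control period).
- read_camera(name): name is "scene" or "top" or "wrist"; returns a dict with "color" (400x640x3 uint8, red, green, blue), "range_z" (400x640 float32, m along the optical axis (not along the pixel's ray), 0 where there is no reading), "intrinsics" (3x3 intrinsics, pixels), "rvec" (rotation vector, rad) and "tvec" (3), from world to camera coordinates, as OpenCV has them. Camera axes: x right, y down, z forward; pixel columns grow to the right and rows downward; lengths in m; the calibration is good to about 2 mm. A picture is of the moment at which its call begins.
- robot.close_job(): hands the job in, once; it reports no verdict.
The state is a dict: "t": time; "q": joint angles; "dq": joint speeds; "joint_torque": joint torques, N m; "tool_pos": TCP position; "orientation": TCP orientation; "force": force on the tool from outside, world axes, zero at the start; "wrist_torque": the same for the moment, N m; "opening": finger opening in m.
Only numpy, scipy, OpenCV 4.12 (cv2) and the standard library are available. Lean on these libraries where they do the work, as an engineer would, in place of code of your own. Each camera call takes 0.05 s, during which the arm holds its last target.

### The job

On the focusing stand, turn the black knob until its pointer lines up with the small metal marker on the dial. Then swing the lock ring's lever clockwise by its upright post until the ring comes up against its seat, and nip it tight with about 13 N at the post, never more than 16 N, without disturbing the knob. Leave the tumbler, canister, slide box and beaker where they stand.

Things in the scene. Friction and masses are not known exactly. Their poses are not given: they have to be found in the camera images.
- stand_axis (a point): Common vertical axis of knob, dial and lock ring, at the top face of the base casting. Upwards from here: brass washer, knurled steel lock ring (115 mm dia., 6 to 18 mm above this point, with a lever), dark dial (100 mm dia., top 26 mm above this point), black knob.
- knob_grip (a point): On the knob's axis, at the height to grip (57 mm above stand_axis). The black knob has a 48 mm round flange, 8 mm thick, and on it an upright bar grip 40 mm long, 14 mm thick, from 34 to 68 mm above stand_axis. The bar lies along the line from this point to knob_line. It turns stiffly (0.1 N m) and stays where it is left.
- knob_line (a point): Point 40 mm from the axis in the direction of the knob's pointer (a low blade on the flange, with a white line, that ends 39 mm from the axis; another white line on the bar's top lies on the same side of the axis), 33 mm above stand_axis.
- marker_line (a point): Point 40 mm from the axis at the inner end of the bright metal marker, a small 12 x 5 x 7 mm radial block standing on the dial's rim, 40 to 52 mm from the axis. When knob_line meets this point, the knob is set. Do not shift the marker.
- knob (a joint): Knob angle, rad, grows clockwise seen from above, 0 to 2.4; measured from the same zero as marker, so the knob is set when the two are equal. The knob must be turned clockwise by 0.5 to 1.3 rad.
- marker (a joint): Marker's angle on the dial, rad, clockwise from above; stays put unless it is forced.
- lock_post (a point): Top centre of the upright round steel post (12 mm dia., 60 mm tall, top 70 mm above stand_axis) at the end of the lock ring's lever, 95 mm from the axis. Clockwise from above tightens. The ring first runs freely (2 N at the post) for 0.45 to 1.1 rad, a different and unknown amount each time, to its seat. It stays where it is left.
- washer (a joint): Flattening of the brass spring washer under the lock ring, m: 0 until the ring seats, then 10 mm per rad of further turning. At the seat the resistance jumps to about 8.5 N at the post, then climbs about 0.3 N per 0.01 rad. 13 N (1.5 mm) is right; under 10.5 N (0.6 mm) is too loose, over 16 N (2.6 mm) harms the washer. A rough reading.
- tumbler: Bystander: pale closed drinking bottle with a black cap, 72 mm dia., 190 mm tall; origin at the centre of its underside.
- canister: Bystander: closed cardboard canister, 84 mm dia., 140 mm tall; origin at the centre of its underside.
- slide_box: Bystander: grey plastic slide box, 100 x 85 x 35 mm; origin at the centre of its underside.
- beaker: Bystander: clear open beaker, 66 mm dia., 85 mm tall; origin at the centre of its underside.
- stand: Focusing stand, fixed to the bench. Cream base casting 160 x 330 mm, top 40 mm above the bench; origin on the bench below stand_axis; the base reaches 80 mm to its -x and +x, 90 mm to -y, 240 mm to +y. A dark stage plate (110 x 100 mm, its top 60 to 80 mm above the bench) at 185 mm to +y moves up and down with the knob; it need not be touched.

How it is judged:
By the outcome, as a careful person would: the job done as asked, in the order asked, and still so for the second after the job is handed in, with the robot touching nothing.
It also fails if it takes over 64 s, if anything falls off the work surface, if the arm or the gripper's body presses on something with over 40 N, if the wrist force passes 120 N, or if a joint passes its speed limit or range.

## Working session

There is one attempt and no reset: what is moved stays moved. The work goes in short steps, Python scripts to look and compute and a tool call to move; the robot and the scene stay as the last step left them, time stands still between calls to the robot, and variables do not carry over. Pictures are saved under pics/ and viewed, and the job is handed in when it is done.

Besides the shell and the picture viewer there is one more tool, called after ">>>" in YAML: its name, and indented under it one key for each argument. play_rows: Moves the arm, as the interface text tells. Its arguments: {"type":"object","properties":{"series":{"type":"array","items":{"type":"array","items":{"type":"array","items":{"type":"number"}}}},"force":{"type":"number"}},"required":["series"]}

```bash
ls; mkdir -p pics
python3 - <<'E'
from plant import sensors, read_camera, robot
import cv2
print(sensors.read_state()); print(robot.tip_reach)
for n in ("scene","top","wrist"):
    c=read_camera(n); cv2.imwrite(f"pics/{n}0.png",c["color"][:,:,::-1]); print(n,c["intrinsics"],c["rvec"],c["tvec"])
E
```

```text
pics
{'t': 0.0, 'q': array([-1.27540702e+00,  1.31140176e-01,  1.48920175e+00, -2.03218768e-05,
        1.52304471e+00, -8.54055025e-02]), 'dq': array([-2.11044525e-03,  6.40792787e-04, -7.57135384e-05, -7.12053962e-04,
       -8.21679116e-04,  3.82637753e-04]), 'joint_torque': array([-2.43872215e-03, -5.59847403e+01, -4.91764855e+01,  7.65459356e-02,
        3.51706438e-02, -1.22479387e-04]), 'tool_pos': array([ 0.22283266, -0.55645063,  0.19604262]), 'orientation': array([-3.08307118e+00, -5.94207970e-01,  3.26844426e-04]), 'force': array([-0.09288571, -0.82654002, -0.01211639]), 'wrist_torque': array([ 0.00487619, -0.03170987,  0.01308943]), 'opening': 0.09273894818197133}
0.014
scene [[410.40613197   0.         320.58093123]
 [  0.         410.40613197 199.21415647]
 [  0.           0.           1.        ]] [ 2.01651578  1.75900738 -0.50669123] [-0.07253185 -0.44938263  1.69912135]
top [[464.02556395   0.         316.05010823]
 [  0.         464.02556395 199.54198489]
 [  0.           0.           1.        ]] [ 2.16797392 -2.16038673  0.11386302] [0.00888576 0.60478656 1.53964642]
wrist [[301.80084848   0.         318.0422875 ]
 [  0.         301.80084848 202.02637011]
 [  0.           0.           1.        ]] [-2.39150996  1.62044777  0.24194582] [-0.59918481 -0.03277225  0.39197044]
```

View pics/scene0.png

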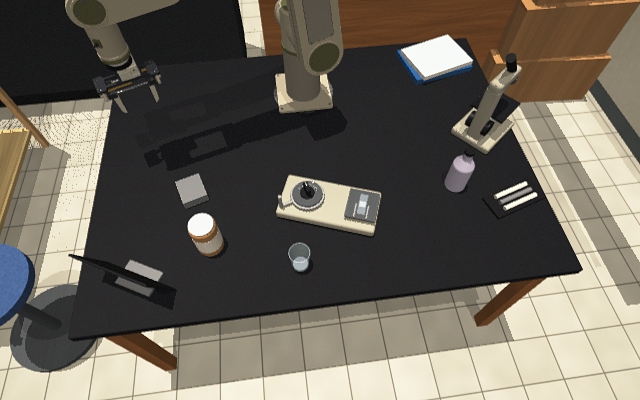

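View pics/top0.png

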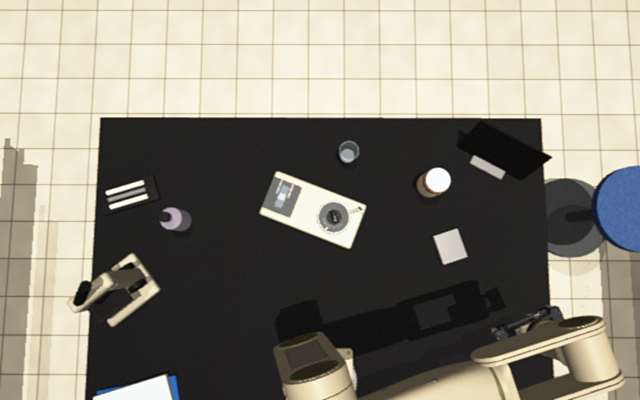

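View pics/wrist0.png

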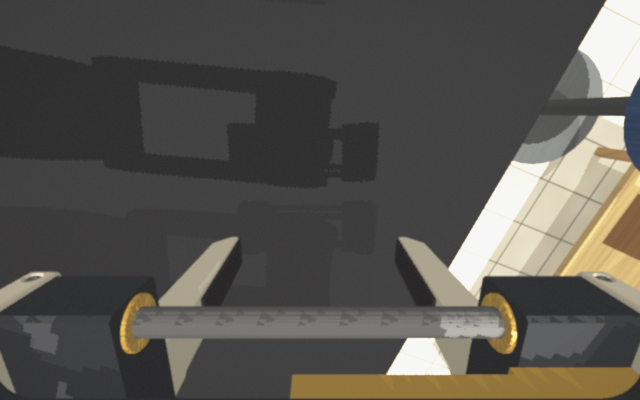

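The overview shows the stand at around (313,208) in the top view. The dial is near (333,217), and the lever post points right, near (357,210). I'll zoom in and locate the axis.

```bash
cat > h.py <<'E'
from plant import sensors, read_camera, robot
import cv2, numpy as np
def P(c):
    R=cv2.Rodrigues(np.array(c["rvec"]))[0]; return R,np.array(c["tvec"]).ravel()
def ray(c,uv,z):
    R,t=P(c); d=R.T@(np.linalg.inv(c["intrinsics"])@np.array([uv[0],uv[1],1.])); o=-R.T@t
    return o+d*(z-o[2])/d[2]
def proj(c,p):
    R,t=P(c); q=c["intrinsics"]@(R@np.array(p)+t); return q[:2]/q[2]
def depthpts(c):
    K=c["intrinsics"]; z=c["range_z"]; v,u=np.mgrid[:400,:640]
    X=np.stack([(u-K[0,2])/K[0,0]*z,(v-K[1,2])/K[1,1]*z,z],-1); R,t=P(c); return (X-t)@R
def crop(c,u0,v0,w,h,s,name):
    im=cv2.resize(np.ascontiguousarray(c["color"][v0:v0+h,u0:u0+w,::-1]),None,fx=s,fy=s,interpolation=cv2.INTER_CUBIC); cv2.imwrite("pics/"+name,im)
E
python3 - <<'E'
from h import *
c=read_camera("top"); crop(c,255,165,120,90,6,"topz.png")
X=depthpts(c)
# stand top face
img=c["color"].astype(int); z=X[...,2]
m=((np.abs(z-.04)<.012)&(img.min(-1)>110)).astype(np.uint8); m[:,:250]=0;m[:,380:]=0;m[:165]=0;m[255:]=0
cs,_=cv2.findContours(m,cv2.RETR_EXTERNAL,cv2.CHAIN_APPROX_NONE); k=max(cs,key=cv2.contourArea)
b=cv2.minAreaRect(k); print(b); 
for p in cv2.boxPoints(b): print(p,ray(c,p,.04))
# dial/knob axis
d=((z>.055)&(z<.075)).astype(np.uint8); 
for n in((333,217),(357,210),(341,217),(281,193)): print(n,X[n[1],n[0]],ray(c,n,.066))
s=read_camera("scene"); crop(s,265,160,130,85,6,"scz.png")
E
```

```text
((312.8482666015625, 209.35269165039062), (97.2073745727539, 46.96804428100586), 21.399808883666992)
[259.02676 213.48344] [0.55616176 0.20259995 0.04      ]
[276.16415 169.75352] [0.70532621 0.14687687 0.04      ]
[366.66977 205.22194] [ 0.58529887 -0.15955226  0.04      ]
[349.53238 248.95186] [ 0.43864998 -0.10124927  0.04      ]
(333, 217) [ 0.54022758 -0.04384867  0.10967819] [ 0.54332735 -0.04530372  0.066     ]
(357, 210) [ 0.56816343 -0.12603585  0.05017792] [ 0.56679785 -0.12468786  0.066     ]
(341, 217) [ 0.54269171 -0.07120481  0.07623444] [ 0.54341864 -0.07172246  0.066     ]
(281, 193) [0.62274196 0.1275118  0.06498435] [0.62261725 0.12743097 0.066     ]
```

View pics/topz.png

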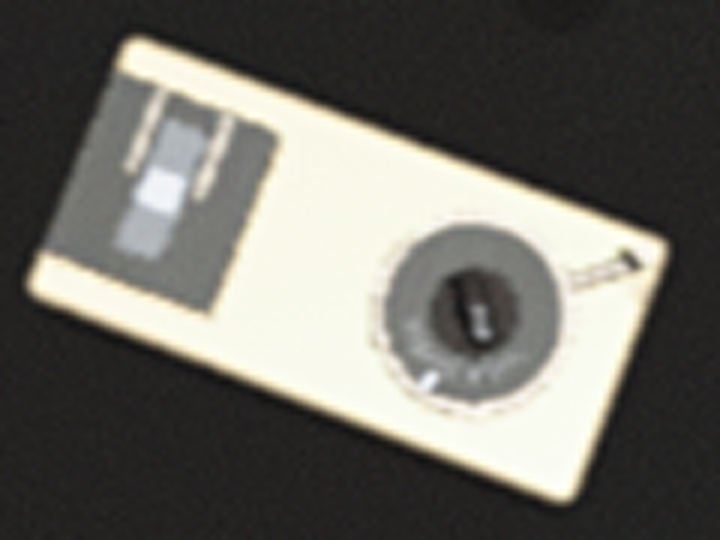

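View pics/scz.png

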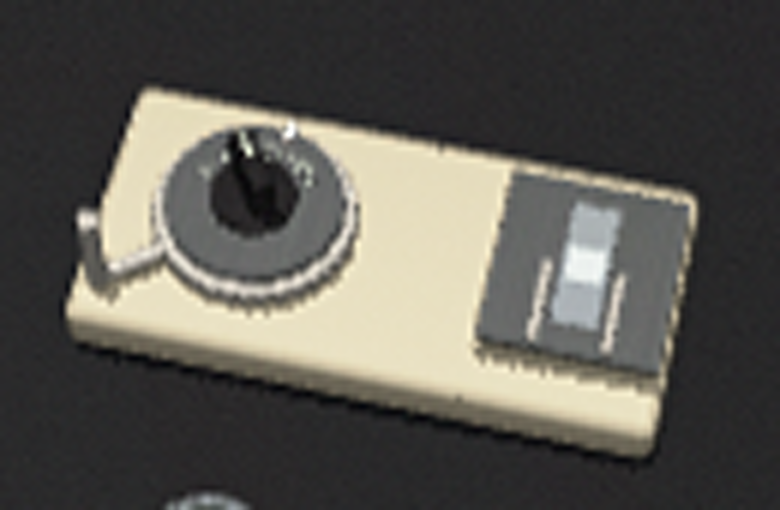

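Run:
```python
from h import *
c=read_camera("wrist"); R,t=P(c); o=-R.T@t; s=sensors.read_state()
Rt=cv2.Rodrigues(s["orientation"])[0]; print("cam",o,"fwd",R[2],"rel tool",Rt.T@(o-s["tool_pos"]),"fwd tool",Rt.T@R[2]); print(Rt)
# bystanders rough
t=read_camera("top");X=depthpts(t)
for n in((435,182),(450,247),(348,150),(172,220)): print(n,X[n[1],n[0]])
```

```text
cam [ 0.29874629 -0.52662083  0.38423143] fwd [-0.26979578 -0.10701195 -0.95695281] rel tool [ 8.16173439e-02  5.78888503e-06 -1.87539499e-01] fwd tool [-2.90244296e-01 -3.37184219e-04  9.56952525e-01]
[[ 9.28376747e-01  3.71640371e-01 -2.24057912e-04]
 [ 3.71640438e-01 -9.28376575e-01  5.65891504e-04]
 [ 2.29801165e-06 -6.08629494e-04 -9.99999815e-01]]
(435, 182) [ 0.65053644 -0.36638017  0.13795446]
(450, 247) [ 0.44637692 -0.43726722  0.03579857]
(348, 150) [ 0.78273284 -0.09994734  0.00167791]
(172, 220) [0.52648239 0.46137007 0.14623335]
```

>>> play_rows:
  series:
    - [[-1,0,0,0.05,0],[-1,0.02,0.03,0.09,0],[-1,0.04,0.07,0.11,0],[-1,0.06,0.11,0.11,0],[-1,0.08,0.15,0.11,0],[-1,0.1,0.19,0.11,0],[-1,0.12,0.23,0.11,0],[-1,0.14,0.27,0.11,0]]

```text
t: 1.15
tool_pos: [0.3634, -0.2854, 0.3072]
orientation: [3.084, 0.594, 0.001]
force: [0.8, -0.3, -0.1]
opening: 0.0929
```

>>> play_rows:
  series:
    - [[-1,0.03,0.04,0,0],[-1,0.06,0.08,0,0],[-1,0.09,0.12,0,0],[-1,0.12,0.16,0,0],[-1,0.15,0.2,0,0],[-1,0.18,0.235,0,0],[-1,0.18,0.235,0,0],[-1,0.18,0.235,0,0]]

```text
t: 1.95
tool_pos: [0.5432, -0.0511, 0.3065]
orientation: [-3.084, -0.598, 0.002]
force: [-0.2, -0.4, 0.2]
opening: 0.0928
```

Run:
```python
from h import *
s=sensors.read_state(); print(s["tool_pos"],s["q"],s["force"])
c=read_camera("wrist"); cv2.imwrite("pics/w1.png",c["color"][:,:,::-1]); print(proj(c,(.544,-.048,.066)))
np.savez("w1.npz",**c)
```

```text
[ 0.54315104 -0.05110375  0.30651728] [-1.87581780e-01 -3.49568145e-02  1.46148818e+00 -3.00131936e-04
  1.71619911e+00  9.99930277e-01] [-0.22323831 -0.37803856  0.16580246]
[316.26533206 168.30408752]
```

View pics/w1.png

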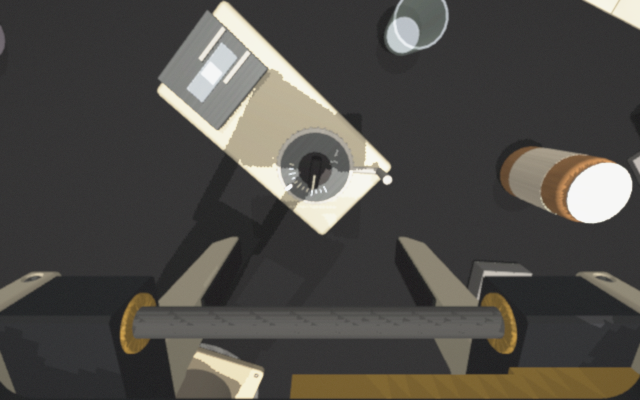

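Run:
```python
from h import *
c=dict(np.load("w1.npz")); crop(c,265,120,140,90,5,"w1z.png")
```

```text
(no output)
```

View pics/w1z.png

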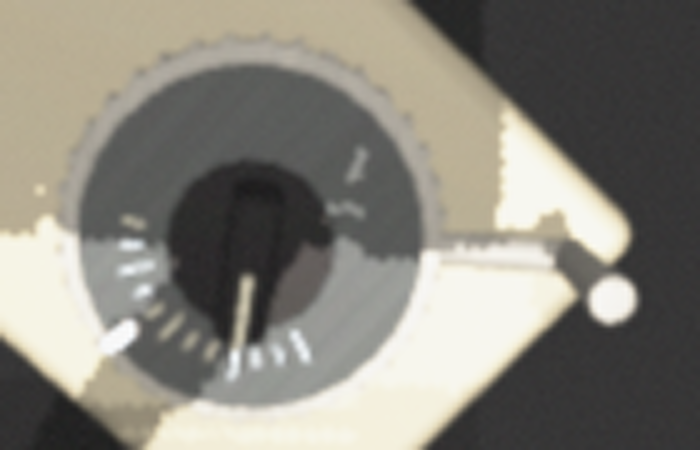

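```bash
cat >> h.py <<'E'
def Z(x,y,s=5,u0=265,v0=120): return ((x+.5)/s-.5+u0,(y+.5)/s-.5+v0)
E
python3 - <<'E'
from h import *
c=dict(np.load("w1.npz"))
pts=np.array([ray(c,Z(*p),.066)[:2] for p in((80,234),(421,234),(250,62),(248,405),(130,115),(370,112),(370,355))])
A=np.c_[2*pts,np.ones(len(pts))]; s=np.linalg.lstsq(A,(pts**2).sum(1),rcond=None)[0]; a=s[:2]; print("axis",a,"r",np.sqrt(s[2]+a@a))
def ang(p,z):
    q=ray(c,Z(*p),z)[:2]-a; return np.hypot(*q),np.arctan2(q[1],q[0])
print("marker", [ang(p,.073) for p in((118,337),(131,325),(106,350))])
print("ptr", ang((233,375),.073), ang((231,372),.073)); print("bar",[ang(p,.108) for p in((247,278),(240,345),(259,185))])
b0=ray(c,Z(247,278),.108);b1=ray(c,Z(240,345),.108);d=b1-b0;print("bardir",np.arctan2(d[1],d[0]))
print("post",ang((612,300),.110), ray(c,Z(612,300),.110))
# depth-based bar top
X=depthpts(c); m=(X[...,2]>.1)&(np.hypot(X[...,0]-a[0],X[...,1]-a[1])<.035)
q=X[m][:,:2]; r=cv2.minAreaRect(q.astype(np.float32)); print(m.sum(),r,q.mean(0)); w,V=np.linalg.eigh(np.cov(q.T)); print(V[:,1],np.arctan2(*V[::-1,1]))
E
```

```text
axis [ 0.54429917 -0.04554586] r 0.04907886052432066
marker [(np.float64(0.04677626728670682), np.float64(2.569293460400564)), (np.float64(0.04160928331848023), np.float64(2.5530318276543924)), (np.float64(0.0519292800007833), np.float64(2.590163562867548))]
ptr (np.float64(0.038724966399105984), np.float64(-2.8940687058295174)) (np.float64(0.03791536192642201), np.float64(-2.9122265037471213))
bar [(np.float64(0.002497030665155403), np.float64(-2.9805532291558716)), (np.float64(0.02058124541857963), np.float64(-2.87964459387179)), (np.float64(0.021929459669748585), np.float64(0.2624076436698948))]
bardir -2.8657456321848347
post (np.float64(0.09475769461103994), np.float64(-1.2716458192904219)) [ 0.57222507 -0.1360951   0.11      ]
9500 ((0.5540635585784912, -0.03720637038350105), (0.0492330901324749, 0.05452997237443924), 77.40347290039062) [ 0.56718591 -0.04147531]
[-0.27422636  0.96166517] 1.8485814583413898
```

>>> play_rows:
  series:
    - [[-0.3,0.001,0.0055,-0.05,-0.12],[-0.3,0.001,0.0055,-0.09,-0.12],[-0.3,0.001,0.0055,-0.12,-0.12],[-0.3,0.001,0.0055,-0.12,-0.12],[-0.3,0.001,0.0055,-0.12,-0.12]]

```text
t: 2.5
tool_pos: [0.5436, -0.0476, 0.1879]
orientation: [3.115, 0.406, -0.0]
force: [-0.2, 0.8, 0.6]
opening: 0.0619
```

Run:
```python
from h import *
s=sensors.read_state(); print(s["tool_pos"],s["orientation"],s["q"],s["opening"])
c=read_camera("wrist"); cv2.imwrite("pics/w2.png",c["color"][:,:,::-1]); np.savez("w2.npz",**c)
print(proj(c,(.5443,-.0455,.108)))
crop(c,220,100,200,130,4,"w2z.png")
```

```text
[ 0.54359729 -0.04764875  0.18794619] [ 3.11507189e+00  4.05885473e-01 -4.75569930e-05] [-1.81257767e-01 -1.20940034e-02  1.65291646e+00 -1.89826814e-04
  1.50074117e+00  1.13041713e+00] 0.06190611161577601
[316.00828559 201.17207497]
```

View pics/w2z.png

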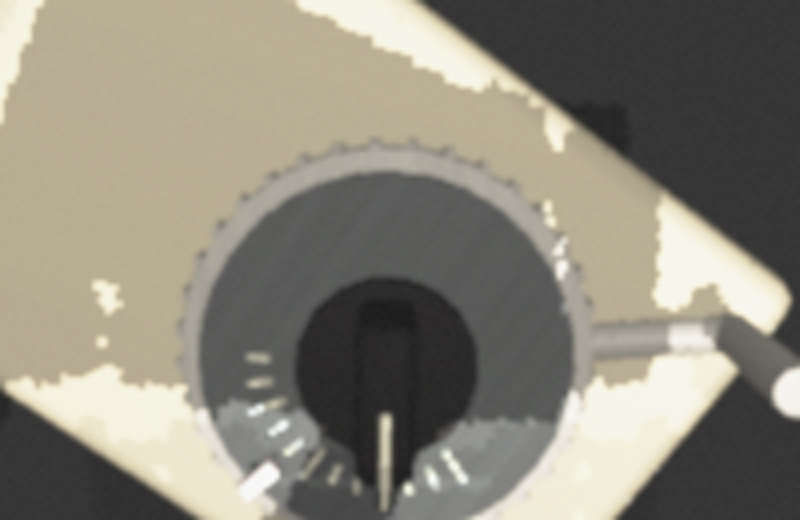

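Run:
```python
from h import *
c=dict(np.load("w2.npz"))
f=lambda x,y:Z(x,y,4,220,100)
pts=np.array([ray(c,f(*p),.066)[:2] for p in((199,350),(576,350),(388,170),(255,222),(520,222))])
A=np.c_[2*pts,np.ones(len(pts))]; s=np.linalg.lstsq(A,(pts**2).sum(1),rcond=None)[0]; a=s[:2]; print("axis",a,"r",np.sqrt(s[2]+a@a))
def ang(p,z):
    q=ray(c,f(*p),z)[:2]-a; return np.hypot(*q),np.arctan2(q[1],q[0])
print("marker", [ang(p,.073) for p in((258,482),(272,470),(245,494))])
b=[ray(c,f(*p),.108) for p in((386,415),(385,470),(357,330),(415,330))]
print(b); d=b[1]-b[0]; print(np.arctan2(d[1],d[0]), ang((385,508),.073))
```

```text
axis [ 0.54431926 -0.04579518] r 0.04988453224294304
marker [(np.float64(0.04683199290501221), np.float64(2.568411658869511)), (np.float64(0.041709683399576765), np.float64(2.5702340807148314)), (np.float64(0.051788340446138524), np.float64(2.570419169372938))]
[array([ 0.54226263, -0.04614497,  0.108     ]), array([ 0.5291042, -0.0493459,  0.108    ]), array([ 0.56012845, -0.03465996,  0.108     ]), array([ 0.56348645, -0.04739877,  0.108     ])]
-2.9029671803950485 (np.float64(0.039016350766810384), np.float64(-2.902214671610693))
```

>>> play_rows:
  series:
    - [[-0.3,0.001,0.001,-0.04,-0.02],[-0.3,0.001,0.001,-0.07,-0.02],[-0.3,0.001,0.001,-0.085,-0.02],[-0.3,0.001,0.001,-0.094,-0.02],[-0.3,0.001,0.001,-0.094,-0.02]]

```text
t: 3.05
tool_pos: [0.5454, -0.0457, 0.0936]
orientation: [3.119, 0.377, 0.001]
force: [-0.5, -0.8, 0.2]
opening: 0.0602
```

Positioned on the axis. I'll close on the bar.

>>> play_rows:
  series:
    - [[0,-0.001,0,0,0],[0.5,-0.001,0,0,0],[1,-0.001,0,0,0],[1,-0.001,0,0,0],[1,-0.001,0,0,0],[1,-0.001,0,0,0],[1,-0.001,0,0,0]]
  force: 30

```text
t: 3.75
tool_pos: [0.544, -0.0455, 0.093]
orientation: [-3.119, -0.377, 0.0]
force: [0.6, 0.2, -0.6]
opening: 0.0093
```

Run:
```python
from h import *
s=sensors.read_state(); print(s["tool_pos"],s["orientation"],s["opening"],s["force"],s["wrist_torque"])
c=read_camera("wrist"); cv2.imwrite("pics/w3.png",c["color"][:,:,::-1])
```

```text
[ 0.54398434 -0.04549046  0.09302714] [-3.11880948e+00 -3.77341084e-01  1.20397856e-04] 0.009306997211381512 [ 0.58195306  0.15342829 -0.57282475] [ 0.01873982 -0.0459017   0.04907248]
```

View pics/w3.png

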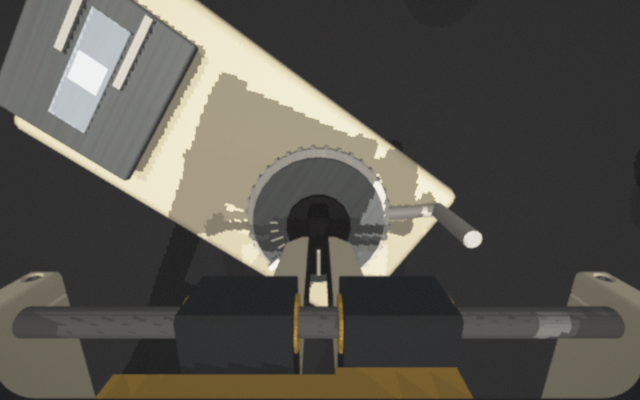

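The fingers sit astride the bar at (318,240). The opening reads 9 mm, less than the 14 mm bar. I'll turn part way and check whether it's holding.

>>> play_rows:
  series:
    - [[1,0,0,0,0],[1,0,0,0,-0.08],[1,0,0,0,-0.16],[1,0,0,0,-0.24],[1,0,0,0,-0.32],[1,0,0,0,-0.4],[1,0,0,0,-0.4]]
  force: 30

```text
t: 4.5
tool_pos: [0.544, -0.0456, 0.093]
orientation: [3.131, -0.252, -0.0]
force: [0.1, 0.2, 0.8]
opening: 0.0005
```

Run:
```python
from h import *
s=sensors.read_state(); print(s["tool_pos"],s["orientation"],s["opening"],s["force"],s["wrist_torque"],s["q"])
c=read_camera("wrist"); crop(c,220,130,200,150,4,"w4.png"); np.savez("w4.npz",**c)
```

```text
[ 0.54399563 -0.04555966  0.09299669] [ 3.13142730e+00 -2.51832015e-01 -1.03199844e-04] 0.0004690390242633556 [0.09699417 0.17968711 0.77899663] [-0.00114314  0.00944426 -0.01777425] [-1.77437999e-01  5.90376808e-02  1.75774004e+00 -6.34256330e-05
  1.32487495e+00  1.55387004e+00]
```

View pics/w4.png

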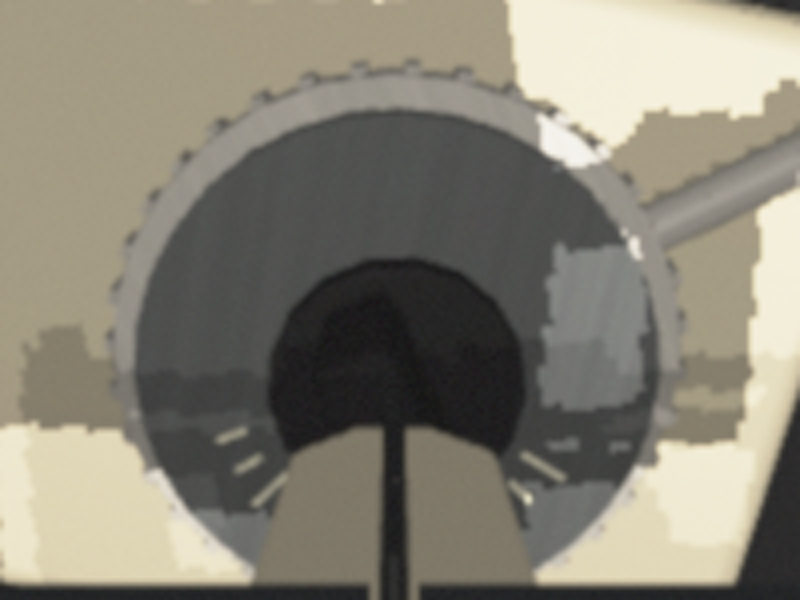

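Run:
```python
from h import *
c=dict(np.load("w4.npz")); X=depthpts(c)
for p in((350,440),(350,500),(440,440),(370,300),(370,320),(350,350),(395,380),(395,290),(300,380),(200,300)):
    u,v=Z(*p,4,220,130); print(p,X[int(round(v)),int(round(u))], c["range_z"][int(round(v)),int(round(u))])
for p in((.544,-.0456,.093),(.544,-.0456,.079),(.5443,-.0458,.108),(.5443,-.0458,.066)):
    u=proj(c,p); print(p,u,((u[0]-220)*4,(u[1]-130)*4))
for n in("top","scene"):
    k=read_camera(n); u=proj(k,(.544,-.046,.1)); u0=int(u[0]);v0=int(u[1]); print(u)
    crop(k,u0-40,v0-40,80,60,8,n+"4.png")
```

```text
(350, 440) [ 0.55426254 -0.04039203  0.11874572] 0.17592531
(350, 500) [ 0.55441785 -0.04111211  0.13835953] 0.15707795
(440, 440) [ 0.55234342 -0.05363981  0.11928482] 0.1753425
(370, 300) [ 0.56345642 -0.0441869   0.08150252] 0.20875418
(370, 320) [ 0.56331064 -0.04436633  0.09211674] 0.19863038
(350, 350) [ 0.56213182 -0.04113703  0.10105865] 0.19056155
(395, 380) [ 0.55803076 -0.04750475  0.10719071] 0.18557204
(395, 290) [ 0.56257999 -0.04824946  0.07365741] 0.2163235
(300, 380) [ 0.54779806 -0.02871643  0.07339701] 0.22171725
(200, 300) [ 0.56387377 -0.01227892  0.06644928] 0.22452526
(0.544, -0.0456, 0.093) [318.56313721 236.99619372] (np.float64(394.25254884309925), np.float64(427.9847748884472))
(0.544, -0.0456, 0.079) [318.52704096 229.17303918] (np.float64(394.1081638470778), np.float64(396.6921567306391))
(0.5443, -0.0458, 0.108) [318.84606846 246.12982359] (np.float64(395.3842738272401), np.float64(464.51929436196633))
(0.5443, -0.0458, 0.066) [318.69396075 222.32252539] (np.float64(394.7758429917203), np.float64(369.2901015605652))
[333.56599087 216.04844338]
[306.76807772 186.71975345]
```

View pics/scene4.png

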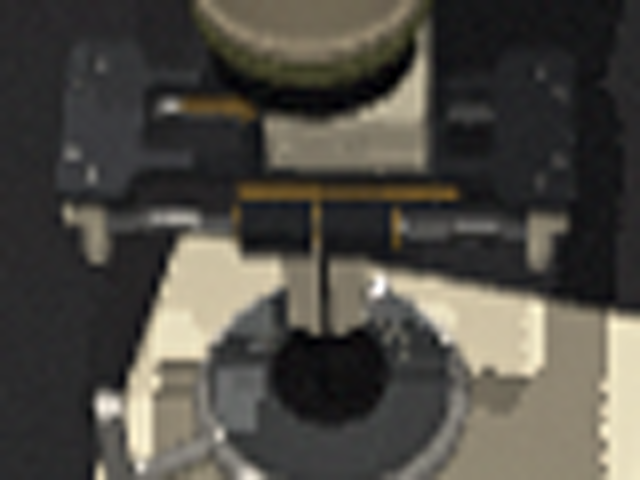

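Run:
```python
from h import *
k=read_camera("scene"); 
for p in((.554,-.046,.113),(.554,-.046,.079),(.544,-.046,.079),(.544,-.046,.108),(.563,-.046,.108)):
    u=proj(k,p); print(p,(u-[266,146])*8)
X=depthpts(k)
for v in range(176,200,1): print(v,X[v,304].round(3),X[v,308].round(3),k["color"][v,304])
```

```text
(0.554, -0.046, 0.113) [328.12183814 328.27466291]
(0.554, -0.046, 0.079) [330.57479598 374.66001875]
(0.544, -0.046, 0.079) [327.67995914 354.32895974]
(0.544, -0.046, 0.108) [325.54882524 314.67091214]
(0.563, -0.046, 0.108) [331.15597952 353.86257249]
176 [ 0.581 -0.055  0.213] [ 0.581 -0.043  0.212] [21 22 25]
177 [ 0.58  -0.055  0.207] [ 0.583 -0.044  0.208] [41 39 38]
178 [ 0.58  -0.055  0.202] [ 0.584 -0.044  0.206] [93 88 79]
179 [ 0.554 -0.054  0.16 ] [ 0.555 -0.042  0.158] [130 122 105]
180 [ 0.553 -0.054  0.152] [ 0.556 -0.042  0.154] [128 122 104]
181 [ 0.555 -0.054  0.15 ] [ 0.554 -0.042  0.146] [126 118 102]
182 [ 0.553 -0.055  0.142] [ 0.553 -0.042  0.139] [126 119 103]
183 [ 0.555 -0.055  0.139] [ 0.555 -0.042  0.136] [128 120 103]
184 [ 0.552 -0.055  0.13 ] [ 0.555 -0.043  0.132] [127 119 103]
185 [ 0.553 -0.055  0.125] [ 0.556 -0.043  0.127] [129 121 104]
186 [ 0.555 -0.055  0.122] [ 0.557 -0.043  0.123] [115 107  92]
187 [ 0.553 -0.056  0.114] [ 0.555 -0.043  0.114] [58 54 49]
188 [ 0.54  -0.055  0.089] [ 0.554 -0.043  0.107] [ 9 11 11]
189 [ 0.541 -0.055  0.083] [ 0.557 -0.043  0.106] [16 14 14]
190 [ 0.539 -0.055  0.075] [ 0.562 -0.044  0.107] [17 17 17]
191 [ 0.542 -0.056  0.074] [ 0.564 -0.044  0.105] [15 14 18]
192 [ 0.545 -0.056  0.072] [ 0.564 -0.044  0.099] [18 15 19]
193 [ 0.552 -0.057  0.077] [ 0.563 -0.044  0.091] [21 19 24]
194 [ 0.552 -0.057  0.071] [ 0.564 -0.045  0.087] [24 25 24]
195 [ 0.556 -0.057  0.071] [ 0.564 -0.045  0.082] [22 23 24]
196 [ 0.562 -0.058  0.075] [ 0.565 -0.045  0.077] [20 18 20]
197 [ 0.563 -0.058  0.07 ] [ 0.567 -0.045  0.073] [16 14 17]
198 [ 0.566 -0.059  0.068] [ 0.566 -0.046  0.066] [33 35 36]
199 [ 0.567 -0.059  0.065] [ 0.564 -0.046  0.057] [64 63 63]
```

View pics/top4.png

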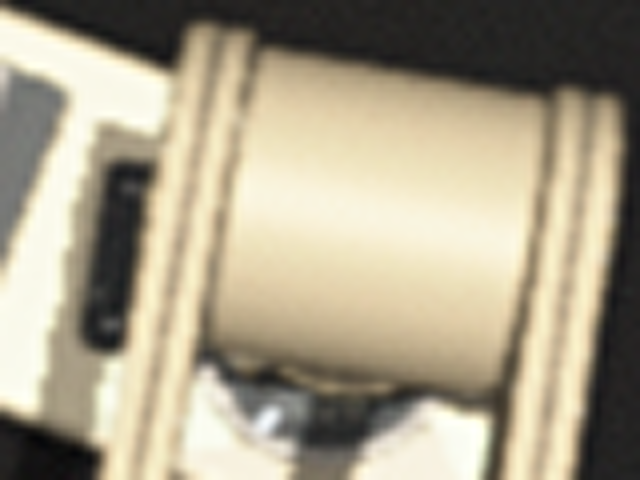

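Both cameras put the fingertips at z≈0.113, about 20 mm above the reported TCP. They should be 14 mm below it. The fingers closed just above the bar and never touched it, so I'll reopen, turn back and go about 34 mm lower, watching the force.

>>> play_rows:
  series:
    - [[-0.3,0,0,0.005,0],[-0.3,0,0,0.005,0.1],[-0.3,0,0,0.005,0.2],[-0.3,0,0,0.005,0.3],[-0.3,0,0,0.005,0.4],[-0.3,0,0,0,0.4],[-0.3,0,0,-0.01,0.4],[-0.3,0,0,-0.01,0.4]]

```text
t: 5.5
tool_pos: [0.5426, -0.0453, 0.081]
orientation: [-3.118, -0.374, 0.005]
force: [-0.5, 1.7, -0.1]
opening: 0.0589
```

Run:
```python
from h import *
s=sensors.read_state(); print(s["tool_pos"],s["orientation"],s["opening"],s["force"])
c=read_camera("wrist"); crop(c,220,130,200,150,4,"w5.png")
```

```text
[ 0.54264276 -0.0452685   0.08095231] [-3.11835328 -0.37400933  0.00452098] 0.058920769316924734 [-0.50705717  1.71565152 -0.0818778 ]
```

View pics/w5.png

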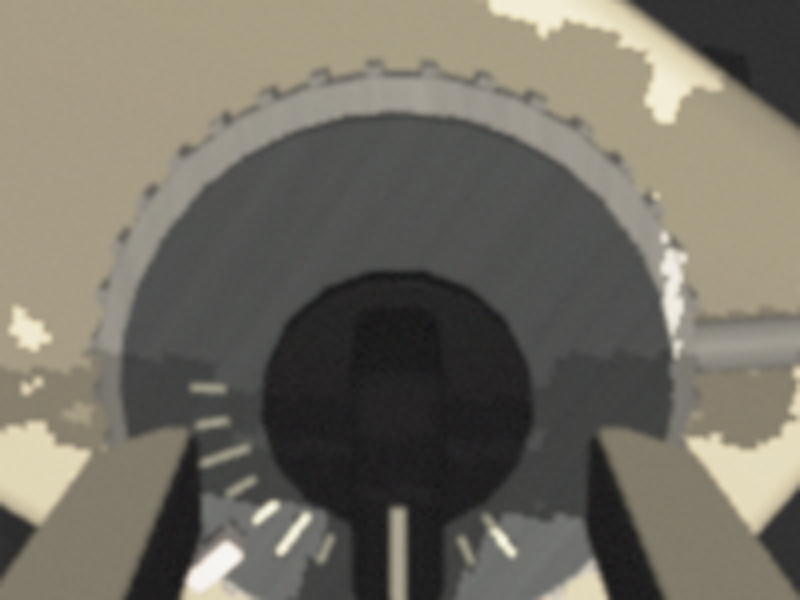

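>>> play_rows:
  series:
    - [[0.2,0.0005,0,0,0],[0.2,0.0005,0,0,0],[0.2,0.0005,0,-0.01,0],[0.2,0.0005,0,-0.018,0],[0.2,0.0005,0,-0.021,0],[0.2,0.0005,0,-0.022,0],[0.2,0.0005,0,-0.022,0]]

```text
t: 6.25
tool_pos: [0.5443, -0.0455, 0.0607]
orientation: [-3.119, -0.377, 0.001]
force: [-0.7, 0.3, 0.4]
opening: 0.0369
```

Run:
```python
from h import *
s=sensors.read_state(); print(s["tool_pos"],s["orientation"],s["opening"],s["force"])
k=read_camera("scene"); crop(k,266,146,80,60,8,"scene6.png")
X=depthpts(k)
```

```text
[ 0.54430459 -0.04546905  0.06070425] [-3.11864923e+00 -3.77298013e-01  8.52884309e-04] 0.03692393866986191 [-0.66798537  0.28543196  0.38844938]
```

View pics/scene6.png

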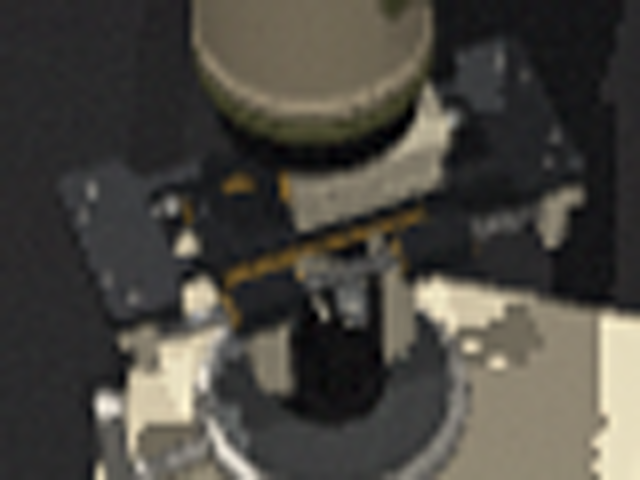

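The fingers now straddle the bar (scene crop, around (330,350)). Closing.

>>> play_rows:
  series:
    - [[1,0,0,0,0],[1,0,0,0,0],[1,0,0,0,0],[1,0,0,0,0],[1,0,0,0,0],[1,0,0,0,0]]
  force: 30

```text
t: 6.9
tool_pos: [0.5446, -0.0454, 0.0613]
orientation: [-3.119, -0.377, -0.0]
force: [-0.5, 0.7, 2.1]
opening: 0.014
```

>>> play_rows:
  series:
    - [[1,0,0,0,-0.08],[1,0,0,0,-0.16],[1,0,0,0,-0.24],[1,0,0,0,-0.32],[1,0,0,0,-0.4],[1,0,0,0,-0.48],[1,0,0,0,-0.56],[1,0,0,0,-0.56]]

```text
t: 7.7
tool_pos: [0.5446, -0.0464, 0.0613]
orientation: [3.1, -0.501, 0.001]
force: [-1.1, -5.0, 1.9]
opening: 0.0141
```

>>> play_rows:
  series:
    - [[1,0,0,0,-0.08],[1,0,0,0,-0.16],[1,0,0,0,-0.22],[1,0,0,0,-0.25],[1,0,0,0,-0.25],[1,0,0,0,-0.25]]

```text
t: 8.3
tool_pos: [0.5444, -0.0468, 0.0612]
orientation: [3.014, -0.878, 0.0]
force: [-1.9, -6.4, 2.5]
opening: 0.0136
```

Run:
```python
from h import *
s=sensors.read_state(); print(s["tool_pos"],s["orientation"],s["opening"],s["force"],s["wrist_torque"],s["q"])
c=read_camera("wrist"); crop(c,220,130,200,150,4,"w7.png")
```

```text
[ 0.54438185 -0.04679336  0.06122568] [ 3.01440407e+00 -8.78129785e-01  4.52550269e-04] 0.013560813608809426 [-1.86480015 -6.40869601  2.50405351] [-1.04365436  0.4246156  -0.0543664 ] [-0.17819027  0.09444469  1.78200727 -0.00200084  1.265053    1.96014126]
```

View pics/w7.png

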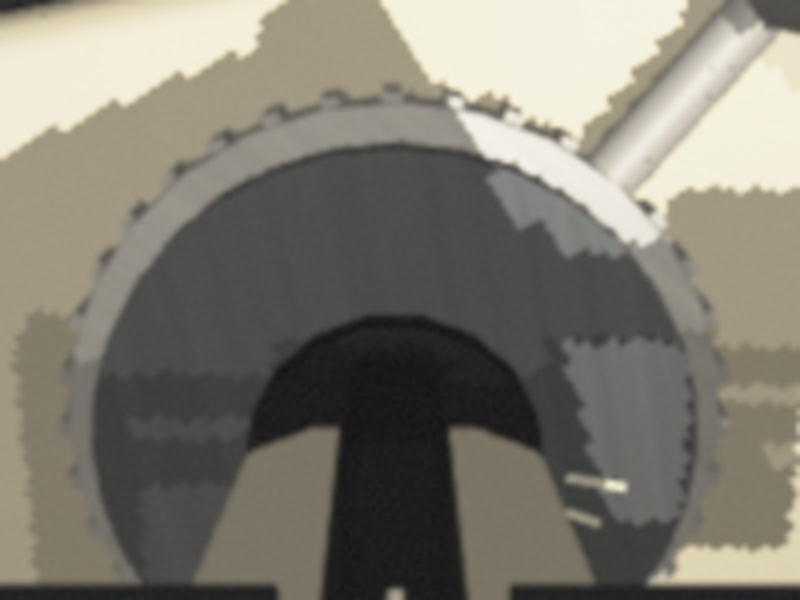

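The knob turned with the bar. I'll release, rise and check the alignment.

>>> play_rows:
  series:
    - [[0.2,0,0,0,0],[0.2,0,0,0,0],[0.2,0,0,0,0],[0.2,0,0,0.04,0],[0.2,0,0,0.08,0],[0.2,0,0,0.12,0],[0.2,0,0,0.12,0],[0.2,0,0,0.12,0]]

```text
t: 9.15
tool_pos: [0.5455, -0.0454, 0.1823]
orientation: [-3.015, 0.881, -0.004]
force: [1.0, 0.1, -0.9]
opening: 0.0373
```

Run:
```python
from h import *
s=sensors.read_state(); print(s["tool_pos"],s["orientation"],s["opening"],s["force"])
c=read_camera("wrist"); crop(c,220,100,200,140,4,"w8.png"); np.savez("w8.npz",**c)
```

```text
[ 0.5454678  -0.04544395  0.18228545] [-3.01501049  0.88085801 -0.00436652] 0.03734172293504502 [ 0.9643639   0.10591506 -0.90280961]
```

View pics/w8.png

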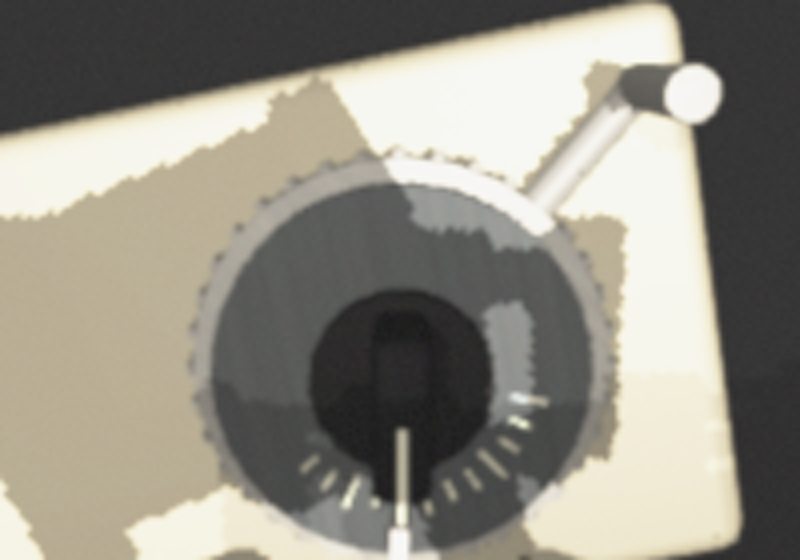

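Run:
```python
from h import *
c=dict(np.load("w8.npz"))
f=lambda x,y:Z(x,y,4,220,100)
img=c["color"].astype(int); g=img.sum(-1)
for v in range(205,242): # bright columns
    r=g[v,305:335]; b=r-np.median(r); w=np.clip(b-120,0,None)
    if w.sum()>0: print(v, round(305+(w*np.arange(30)).sum()/w.sum(),2), (w>0).sum())
pts=np.array([ray(c,f(*p),.066)[:2] for p in((211,370),(593,370),(400,184),(270,240),(533,240),(250,495),(555,495))])
A=np.c_[2*pts,np.ones(len(pts))]; s=np.linalg.lstsq(A,(pts**2).sum(1),rcond=None)[0]; a=s[:2]; print("axis",a,"r",np.sqrt(s[2]+a@a))
```

```text
207 320.09 3
208 320.05 3
209 320.05 3
210 320.05 4
211 320.05 3
212 320.05 3
213 320.05 3
214 320.06 3
215 320.06 3
216 320.08 3
217 320.1 3
218 320.11 3
219 316.24 6
220 313.51 8
221 313.53 10
222 313.31 10
223 313.02 10
224 308.86 5
225 310.9 9
226 313.74 8
227 319.89 3
228 319.88 3
229 319.89 3
230 319.89 3
231 319.78 3
232 319.45 4
233 319.35 6
234 319.38 6
235 319.35 6
236 316.81 9
237 314.7 9
238 319.24 4
axis [ 0.54152027 -0.04480909] r 0.05072326689674387
```

```bash
python3 - <<'E'
from h import *
c=dict(np.load("w8.npz")); a=np.array([.5443,-.0458])
A=lambda q:np.arctan2(q[1],q[0])
for uv in((319.88,229),(319.88,230),(319.37,233.5),(319.36,235)):
    p=ray(c,uv,.073)[:2]; print(uv,p,np.hypot(*(p-a)),A(p-a))
b0=ray(c,(320.05,208),.108)[:2];b1=ray(c,(320.1,217),.108)[:2]; print("bar",A(b1-b0),A(b1-a),b0,b1)
q=ray(c,(319.88,229),.073)[:2]-ray(c,(319.88,227),.073)[:2]; print("blade dir",A(q))
E
crop() { :; }
```

```text
(319.88, 229) [ 0.51265808 -0.026043  ] 0.037303484484105864 2.583429758239019
(319.88, 230) [ 0.51170152 -0.02543259] 0.03843816463902079 2.5831397894485146
(319.37, 233.5) [ 0.50862981 -0.02283033] 0.042426031446105406 2.5694850831616947
(319.36, 235) [ 0.50718709 -0.02189608] 0.044144825315469254 2.5693858457758436
bar 2.579058044106199 2.609151008316795 [ 0.54181235 -0.04463826] [ 0.53444908 -0.03999582]
blade dir 2.5736071440768464
```

The pointer is about 0.01 rad short of the marker (2.581 against 2.570). That is easy to fix, so I'll regrip and nudge it.

>>> play_rows:
  series:
    - [[0.2,0,0,-0.05,0],[0.2,0,0,-0.09,0],[0.2,0,0,-0.11,0],[0.2,0,0,-0.12,0],[0.2,0,0,-0.12,0],[1,0,0,-0.12,0],[1,0,0,-0.12,0],[1,0,0,-0.12,0]]
  force: 30

```text
t: 10.0
tool_pos: [0.5458, -0.0457, 0.0627]
orientation: [-3.015, 0.882, -0.004]
force: [0.6, -0.2, 0.4]
opening: 0.0176
```

>>> play_rows:
  series:
    - [[1,0,0,0,0],[1,0,0,0,0],[1,0,0,0,-0.005],[1,0,0,0,-0.01],[1,0,0,0,-0.01],[1,0,0,0,-0.01]]

```text
t: 10.6
tool_pos: [0.5449, -0.0471, 0.0626]
orientation: [3.009, -0.897, 0.003]
force: [-4.2, -5.4, 5.1]
opening: 0.0138
```

>>> play_rows:
  series:
    - [[0.2,0,0,0,0],[0.2,0,0,0,0],[0.2,0,0,0,0],[0.2,0,0,0.04,0],[0.2,0,0,0.08,0],[0.2,0,0,0.12,0],[0.2,0,0,0.12,0],[0.2,0,0,0.12,0]]

```text
t: 11.4
tool_pos: [0.5455, -0.0455, 0.1824]
orientation: [-3.01, 0.897, -0.005]
force: [0.5, 0.9, 0.1]
opening: 0.0374
```

Run:
```python
from h import *
s=sensors.read_state(); print(s["tool_pos"],s["orientation"],s["opening"],s["force"],s["q"])
c=read_camera("wrist"); crop(c,220,100,200,140,4,"w9.png"); np.savez("w9.npz",**c)
img=c["color"].astype(int); g=img.sum(-1)
for v in range(206,242): # bright columns
    r=g[v,312:330]; b=r-np.median(r); w=np.clip(b-120,0,None)
    if w.sum()>0: print(v, round(312+(w*np.arange(18)).sum()/w.sum(),2), (w>0).sum())
```

```text
[ 0.54552704 -0.04551026  0.18239843] [-3.01038469  0.89669589 -0.00466767] 0.03736411565560852 [0.50468991 0.91790364 0.09259244] [-1.77012951e-01 -7.77736553e-03  1.65877023e+00  1.57732449e-04
  1.48759114e+00  1.97276904e+00]
207 320.11 3
208 320.06 3
209 320.05 3
210 320.05 3
211 320.05 3
212 320.06 3
213 320.05 3
214 320.05 3
215 320.05 3
216 320.05 3
217 320.06 3
218 320.06 3
219 320.06 3
220 319.62 4
221 319.94 4
222 320.04 4
223 319.32 4
224 319.0 5
225 316.26 6
226 316.55 5
227 319.53 5
228 320.11 3
229 320.13 3
230 320.22 3
231 320.21 2
232 320.25 5
233 320.08 5
234 320.05 5
235 320.04 5
236 320.03 5
237 320.05 5
238 320.21 4
```

View pics/w9.png

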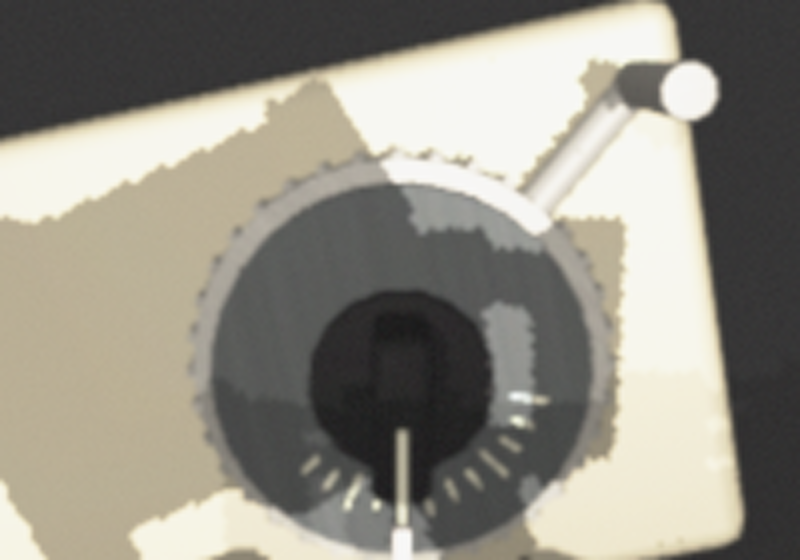

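The pointer column is 320.15 and the marker column 320.05, so the knob is set within about 0.003 rad. Next I'll move over the post with the jaw direction tangential. I turn counter-clockwise so the last joint keeps room for the clockwise swing.

>>> play_rows:
  series:
    - [[-0.1,0,-0.01,0.02,0.14],[-0.1,0.005,-0.02,0.02,0.28],[-0.1,0.01,-0.03,0.02,0.42],[-0.1,0.015,-0.04,0.02,0.56],[-0.1,0.02,-0.05,0.02,0.7],[-0.1,0.025,-0.06,0.02,0.84],[-0.1,0.027,-0.07,0.02,0.98],[-0.1,0.027,-0.09,0.02,1.12]]

```text
t: 12.25
tool_pos: [0.5706, -0.1346, 0.1982]
orientation: [-3.022, -0.849, 0.005]
force: [-0.1, 0.4, 0.6]
opening: 0.0509
```

>>> play_rows:
  series:
    - [[-0.1,0,0,0,0.14],[-0.1,0,0,0,0.28],[-0.1,0,0,0,0.42],[-0.1,0,0,0,0.56],[-0.1,0,0,0,0.7],[-0.1,0,0,0,0.84],[-0.1,0,0,0,0.98],[-0.1,0,0,0,1.12]]

```text
t: 13.05
tool_pos: [0.5703, -0.135, 0.1983]
orientation: [-2.11, -2.322, 0.003]
force: [0.4, 0.9, 0.0]
opening: 0.0512
```

>>> play_rows:
  series:
    - [[-0.1,0,0,0,0.1],[-0.1,0,0,0,0.21],[-0.1,0,0,0,0.21],[-0.1,0,0,0,0.21]]

```text
t: 13.45
tool_pos: [0.5707, -0.1352, 0.1993]
orientation: [-1.867, -2.523, 0.001]
force: [0.7, -0.1, -0.6]
opening: 0.0513
```

Run:
```python
from h import *
s=sensors.read_state(); print(s["tool_pos"],s["orientation"],s["opening"],s["force"],s["q"])
R=cv2.Rodrigues(s["orientation"])[0]; print("ytool",np.arctan2(R[1,1],R[0,1]))
c=read_camera("wrist"); cv2.imwrite("pics/w10.png",c["color"][:,:,::-1]); np.savez("w10.npz",**c); print(proj(c,(.5723,-.136,.11)))
```

```text
[ 0.570702   -0.135221    0.19928762] [-1.86702810e+00 -2.52339221e+00  1.24459882e-03] 0.05128734501766102 [ 0.65788596 -0.12933012 -0.55879049] [-3.20093907e-01  9.60295331e-02  1.52108325e+00  5.53450038e-05
  1.52719315e+00 -6.16896564e-01]
ytool 0.2968019304165386
[319.15178086 200.36349897]
```

View pics/w10.png

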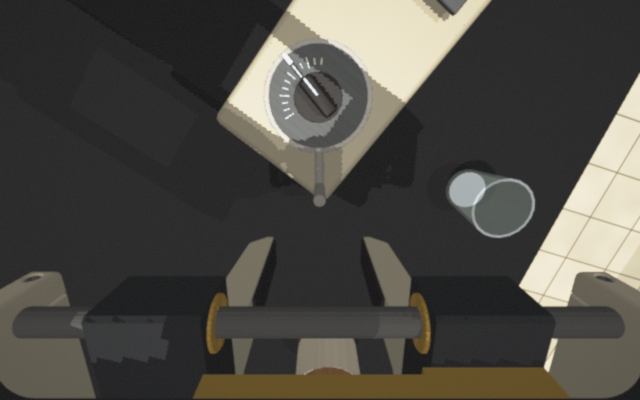

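The post top sits at (319.5,201), as predicted. I'll descend around it and narrow the jaws.

>>> play_rows:
  series:
    - [[-0.1,0.001,-0.001,-0.05,0],[-0.1,0.001,-0.001,-0.09,0],[-0.1,0.001,-0.001,-0.12,0],[-0.1,0.001,-0.001,-0.14,0],[0.4,0.001,-0.001,-0.14,0],[0.5,0.001,-0.001,-0.14,0],[0.5,0.001,-0.001,-0.14,0]]
  force: 10

```text
t: 14.2
tool_pos: [0.5738, -0.1369, 0.0629]
orientation: [1.864, 2.526, 0.001]
force: [0.4, 0.0, 0.2]
opening: 0.0316
```

Run:
```python
from h import *
s=sensors.read_state(); print(s["tool_pos"],s["opening"],s["force"],s["q"])
c=read_camera("wrist"); crop(c,220,130,200,150,4,"w11.png")
a=np.array([.5443,-.0458])
# arc plan: TCP at radius .095, leading post by d
th0=-1.2716; p=s["tool_pos"][:2]; print("tcp ang",np.arctan2(*(p-a)[::-1]),np.hypot(*(p-a)))
for f in np.arange(0,1.5,.1):
    th=th0-f; print(round(f,2), (a+.095*np.array([np.cos(th),np.sin(th)])-p).round(4))
```

```text
[ 0.57379078 -0.1369267   0.06294107] 0.03164580881858621 [0.4375715  0.02330092 0.23458904] [-3.21172618e-01  2.02120557e-01  1.65948708e+00  2.32248323e-05
  1.27728212e+00 -6.20462003e-01]
tcp ang -1.2578095624876906 0.09577985974934547
0.0 [-0.0015  0.0003]
0.1 [-0.0107 -0.002 ]
0.2 [-0.0201 -0.0034]
0.3 [-0.0296 -0.0039]
0.4 [-0.0391 -0.0034]
0.5 [-0.0484 -0.002 ]
0.6 [-0.0576  0.0004]
0.7 [-0.0666  0.0037]
0.8 [-0.0751  0.0078]
0.9 [-0.0832  0.0128]
1.0 [-0.0907  0.0185]
1.1 [-0.0977  0.025 ]
1.2 [-0.104   0.0321]
1.3 [-0.1095  0.0399]
1.4 [-0.1142  0.0481]
```

View pics/w11.png

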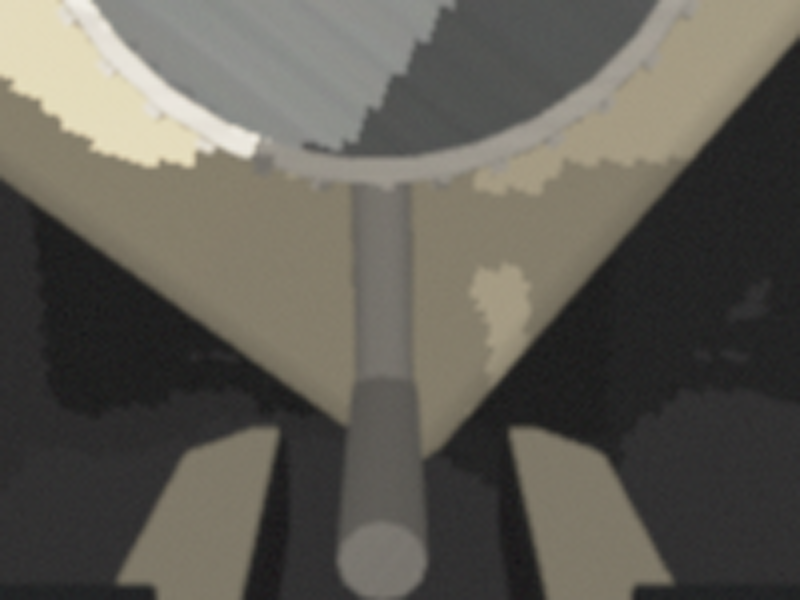

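The fingers straddle the post. First sweep covers 0.4 rad, which is less than the shortest possible free run.

>>> play_rows:
  series:
    - [[0.5,-0.001,0,-0.005,0],[0.5,-0.006,-0.001,-0.005,-0.05],[0.5,-0.011,-0.002,-0.005,-0.1],[0.5,-0.016,-0.003,-0.005,-0.15],[0.5,-0.02,-0.0035,-0.005,-0.2],[0.5,-0.025,-0.004,-0.005,-0.25],[0.5,-0.03,-0.004,-0.005,-0.3],[0.5,-0.03,-0.004,-0.005,-0.3]]

```text
t: 15.05
tool_pos: [0.5428, -0.1407, 0.0567]
orientation: [2.222, 2.219, 0.001]
force: [0.0, 0.7, -0.7]
opening: 0.0232
```

```bash
cat >> h.py <<'E'
def st():
    s=sensors.read_state(); a=np.array([.5443,-.0458]); p=s["tool_pos"][:2]-a
    th=np.arctan2(p[1],p[0]); t=np.array([np.sin(th),-np.cos(th)]); F=s["force"][:2]
    R=cv2.Rodrigues(s["orientation"])[0]
    print("t",s["t"],"pos",s["tool_pos"].round(4),"f",round(-1.2716-th,4),"r",round(np.hypot(*p),4),"Ftan",round(-F@t,2),"Frad",round(F@p/np.hypot(*p),2),"ytool",round(np.arctan2(R[1,1],R[0,1]),3),"open",round(s["opening"],4),"q6",s["q"][5].round(2), "fz",s["force"][2].round(2))
    return s
E
python3 - <<'E'
from h import *
st()
E
```

```text
t 15.05 pos [ 0.5428 -0.1407  0.0567] f 0.3148 r 0.0949 Ftan 0.04 Frad -0.66 ytool -0.001 open 0.0232 q6 -0.34 fz -0.73
```

Run:
```python
from h import *
for i in range(3):
    c=read_camera("wrist"); st()
crop(c,220,130,200,150,4,"w12.png")
```

```text
t 15.1 pos [ 0.5429 -0.1407  0.0566] f 0.3141 r 0.0949 Ftan 0.78 Frad -0.06 ytool 0.001 open 0.0232 q6 -0.35 fz -0.41
t 15.15 pos [ 0.5428 -0.1407  0.0565] f 0.3146 r 0.0949 Ftan -0.33 Frad 0.36 ytool 0.001 open 0.0234 q6 -0.35 fz 0.28
t 15.2 pos [ 0.5428 -0.1407  0.0564] f 0.3148 r 0.0949 Ftan -0.2 Frad -0.49 ytool 0.001 open 0.0231 q6 -0.35 fz 0.6
```

View pics/w12.png

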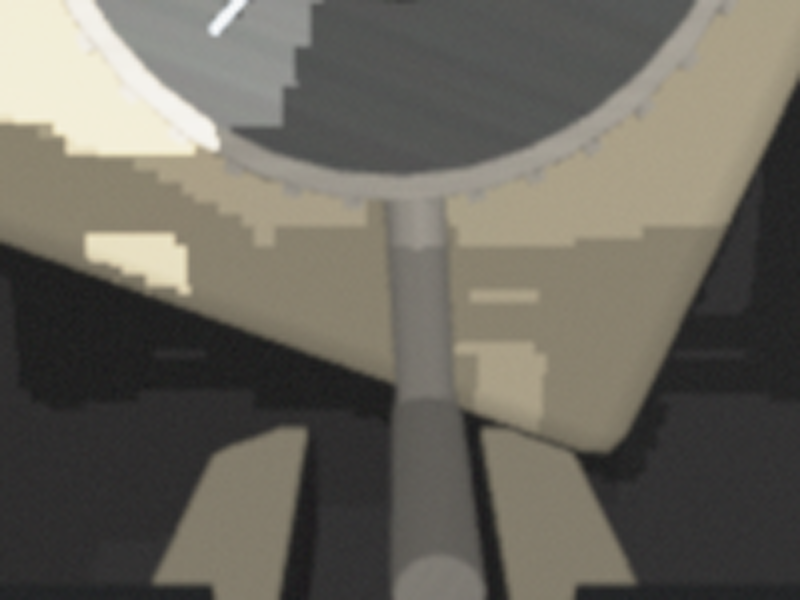

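The post follows the trailing finger, at about (440,580) in the crop, with low force. Next I'll work out the arc shifts for the following steps.

```bash
cat >> h.py <<'E'
def arc(step,n,rc=.095):
    s=st(); a=np.array([.5443,-.0458]); p=s["tool_pos"][:2]; th=np.arctan2(*(p-a)[::-1])
    for i in range(1,n+1):
        q=th-step*i; print(round(step*i,3),(rc*np.array([np.cos(q),np.sin(q)])+a-p).round(4))
E
python3 -c "
from h import *
arc(.03,8)"
```

```text
t 15.2 pos [ 0.5428 -0.1407  0.0564] f 0.3148 r 0.0949 Ftan -0.2 Frad -0.49 ytool 0.001 open 0.0231 q6 -0.35 fz 0.6
0.03 [-0.0029 -0.    ]
0.06 [-0.0057  0.0001]
0.09 [-0.0085  0.0004]
0.12 [-0.0114  0.0007]
0.15 [-0.0142  0.0012]
0.18 [-0.017   0.0017]
0.21 [-0.0198  0.0023]
0.24 [-0.0225  0.003 ]
```

>>> play_rows:
  series:
    - [[0.5,-0.003,0,0,-0.03],[0.5,-0.0057,0,0,-0.06],[0.5,-0.0085,0.0004,0,-0.09],[0.5,-0.0114,0.0007,0,-0.12],[0.5,-0.0142,0.0012,0,-0.15],[0.5,-0.017,0.0017,0,-0.18]]

```text
t: 15.8
tool_pos: [0.5254, -0.139, 0.0562]
orientation: [2.414, 2.009, 0.0]
force: [2.2, -1.8, 1.2]
opening: 0.0234
```

```bash
python3 -c "
from h import *
arc(.02,6)"
```

```text
t 15.8 pos [ 0.5254 -0.139   0.0562] f 0.4991 r 0.0951 Ftan 2.48 Frad 1.39 ytool -0.183 open 0.0234 q6 -0.17 fz 1.18
0.02 [-0.0018  0.0005]
0.04 [-0.0037  0.001 ]
0.06 [-0.0055  0.0014]
0.08 [-0.0074  0.0019]
0.1 [-0.0092  0.0025]
0.12 [-0.011   0.0031]
```

>>> play_rows:
  series:
    - [[0.5,-0.0023,0.0006,0,-0.025],[0.5,-0.0046,0.0012,0,-0.05],[0.5,-0.0069,0.0018,0,-0.075],[0.5,-0.0092,0.0025,0,-0.1]]

```text
t: 16.2
tool_pos: [0.5161, -0.1363, 0.0561]
orientation: [2.512, 1.887, -0.0]
force: [1.5, -1.9, 1.1]
opening: 0.0234
```

```bash
python3 -c "
from h import *
arc(.025,4)"
```

```text
t 16.2 pos [ 0.5161 -0.1363  0.0561] f 0.6009 r 0.0948 Ftan 2.03 Frad 1.32 ytool -0.282 open 0.0234 q6 -0.07 fz 1.14
0.025 [-0.0023  0.0006]
0.05 [-0.0046  0.0014]
0.075 [-0.0068  0.0022]
0.1 [-0.009   0.0031]
```

>>> play_rows:
  series:
    - [[0.5,-0.0023,0.0006,0,-0.025],[0.5,-0.0046,0.0014,0,-0.05],[0.5,-0.0068,0.0022,0,-0.075],[0.5,-0.009,0.0031,0,-0.1]]

```text
t: 16.6
tool_pos: [0.5071, -0.1332, 0.056]
orientation: [-2.603, -1.759, 0.0]
force: [2.7, -1.9, 1.6]
opening: 0.0234
```

```bash
python3 -c "
from h import *
arc(.025,4)"
```

```text
t 16.6 pos [ 0.5071 -0.1332  0.056 ] f 0.7018 r 0.095 Ftan 3.24 Frad 0.67 ytool -0.382 open 0.0234 q6 0.03 fz 1.57
0.025 [-0.0022  0.0009]
0.05 [-0.0043  0.0019]
0.075 [-0.0065  0.003 ]
0.1 [-0.0086  0.0041]
```

>>> play_rows:
  series:
    - [[0.5,-0.0022,0.0009,0,-0.025],[0.5,-0.0043,0.0019,0,-0.05],[0.5,-0.0065,0.003,0,-0.075],[0.5,-0.0086,0.0041,0,-0.1]]

```text
t: 17.0
tool_pos: [0.4985, -0.1291, 0.056]
orientation: [-2.688, -1.627, 0.0]
force: [1.0, -3.0, 1.5]
opening: 0.0235
```

```bash
python3 -c "
from h import *
arc(.025,4)"
```

```text
t 17.0 pos [ 0.4985 -0.1291  0.056 ] f 0.8021 r 0.095 Ftan 2.3 Frad 2.19 ytool -0.482 open 0.0235 q6 0.13 fz 1.46
0.025 [-0.0021  0.0012]
0.05 [-0.0041  0.0024]
0.075 [-0.0061  0.0037]
0.1 [-0.0081  0.005 ]
```

>>> play_rows:
  series:
    - [[0.5,-0.0021,0.0012,0,-0.025],[0.5,-0.0041,0.0024,0,-0.05],[0.5,-0.0061,0.0037,0,-0.075],[0.5,-0.0081,0.005,0,-0.1]]

```text
t: 17.4
tool_pos: [0.492, -0.1246, 0.0567]
orientation: [2.763, 1.489, 0.004]
force: [8.4, -4.8, -0.2]
opening: 0.0232
```

```bash
python3 -c "
from h import *
arc(.025,4)"
```

```text
t 17.4 pos [ 0.492  -0.1246  0.0567] f 0.8856 r 0.0946 Ftan 9.63 Frad -0.61 ytool -0.582 open 0.0232 q6 0.23 fz -0.23
0.025 [-0.0022  0.001 ]
0.05 [-0.0041  0.0024]
0.075 [-0.006   0.0038]
0.1 [-0.0079  0.0053]
```

The ring has seated, with the force jumping to about 9.6 N. I'll average readings while holding.

```bash
python3 -c "
from h import *
for i in range(5):
    read_camera('wrist'); st()
arc(.02,5)"
```

```text
t 17.45 pos [ 0.4919 -0.1245  0.0568] f 0.8869 r 0.0945 Ftan 9.24 Frad -0.83 ytool -0.584 open 0.0235 q6 0.23 fz -1.61
t 17.5 pos [ 0.492  -0.1246  0.0568] f 0.8855 r 0.0946 Ftan 7.35 Frad 0.03 ytool -0.582 open 0.0235 q6 0.23 fz -0.75
t 17.55 pos [ 0.4919 -0.1245  0.0567] f 0.886 r 0.0946 Ftan 7.72 Frad 0.69 ytool -0.581 open 0.0235 q6 0.23 fz -0.24
t 17.6 pos [ 0.4919 -0.1246  0.0567] f 0.8856 r 0.0946 Ftan 7.04 Frad -0.04 ytool -0.581 open 0.023 q6 0.23 fz -0.06
t 17.65 pos [ 0.4919 -0.1246  0.0567] f 0.8859 r 0.0946 Ftan 7.54 Frad -0.01 ytool -0.581 open 0.0239 q6 0.23 fz -0.8
t 17.65 pos [ 0.4919 -0.1246  0.0567] f 0.8859 r 0.0946 Ftan 7.54 Frad -0.01 ytool -0.581 open 0.0239 q6 0.23 fz -0.8
0.02 [-0.0018  0.0007]
0.04 [-0.0033  0.0018]
0.06 [-0.0049  0.003 ]
0.08 [-0.0064  0.0041]
0.1 [-0.0079  0.0053]
```

>>> play_rows:
  series:
    - [[0.5,-0.0016,0.0011,0,-0.02],[0.5,-0.0031,0.0022,0,-0.04],[0.5,-0.0046,0.0034,0,-0.06]]

```text
t: 17.95
tool_pos: [0.488, -0.1216, 0.057]
orientation: [2.806, 1.406, 0.005]
force: [8.6, -6.3, -1.7]
opening: 0.0235
```

```bash
python3 -c "
from h import *
st()
for i in range(3):
    read_camera('wrist'); st()"
```

```text
t 17.95 pos [ 0.488  -0.1216  0.057 ] f 0.9384 r 0.0944 Ftan 10.66 Frad -0.04 ytool -0.642 open 0.0235 q6 0.3 fz -1.67
t 18.0 pos [ 0.4878 -0.1215  0.057 ] f 0.9403 r 0.0944 Ftan 10.91 Frad 0.11 ytool -0.643 open 0.0233 q6 0.3 fz -1.53
t 18.05 pos [ 0.4879 -0.1216  0.057 ] f 0.9393 r 0.0945 Ftan 10.0 Frad 0.01 ytool -0.642 open 0.023 q6 0.3 fz -1.66
t 18.1 pos [ 0.4879 -0.1216  0.057 ] f 0.9393 r 0.0945 Ftan 10.09 Frad 0.22 ytool -0.641 open 0.0233 q6 0.3 fz -1.22
```

>>> play_rows:
  series:
    - [[0.5,-0.0015,0.0012,0,-0.02],[0.5,-0.0029,0.0024,0,-0.04],[0.5,-0.0043,0.0037,0,-0.06]]

```text
t: 18.4
tool_pos: [0.484, -0.1183, 0.0573]
orientation: [2.846, 1.32, 0.006]
force: [9.0, -8.8, -0.9]
opening: 0.0238
```

```bash
python3 -c "
from h import *
st()
for i in range(3):
    read_camera('wrist'); st()"
```

```text
t 18.4 pos [ 0.484  -0.1183  0.0573] f 0.9926 r 0.0943 Ftan 12.52 Frad 1.06 ytool -0.702 open 0.0238 q6 0.36 fz -0.94
t 18.45 pos [ 0.4839 -0.1182  0.0572] f 0.9946 r 0.0943 Ftan 10.72 Frad -0.16 ytool -0.703 open 0.0238 q6 0.36 fz -0.97
t 18.5 pos [ 0.4839 -0.1183  0.0573] f 0.9939 r 0.0943 Ftan 11.42 Frad 0.43 ytool -0.702 open 0.0236 q6 0.36 fz -0.94
t 18.55 pos [ 0.4839 -0.1183  0.0572] f 0.9939 r 0.0944 Ftan 10.89 Frad 0.53 ytool -0.701 open 0.0235 q6 0.36 fz -1.45
```

>>> play_rows:
  series:
    - [[0.5,-0.0007,0.0006,0,-0.01],[0.5,-0.0014,0.0012,0,-0.02],[0.5,-0.0021,0.0019,0,-0.03]]

```text
t: 18.85
tool_pos: [0.4821, -0.1167, 0.0573]
orientation: [2.865, 1.278, 0.006]
force: [9.9, -8.5, -1.8]
opening: 0.0236
```

```bash
python3 -c "
from h import *
st()
for i in range(3):
    c=read_camera('wrist'); st()
crop(c,220,130,200,150,4,'w13.png')"
```

```text
t 18.85 pos [ 0.4821 -0.1167  0.0573] f 1.0196 r 0.0943 Ftan 13.01 Frad -0.12 ytool -0.732 open 0.0236 q6 0.39 fz -1.76
t 18.9 pos [ 0.482  -0.1166  0.0573] f 1.0209 r 0.0943 Ftan 12.54 Frad -0.01 ytool -0.732 open 0.0236 q6 0.39 fz -1.51
t 18.95 pos [ 0.482  -0.1166  0.0573] f 1.0205 r 0.0943 Ftan 11.49 Frad 0.47 ytool -0.732 open 0.0234 q6 0.39 fz -2.0
t 19.0 pos [ 0.482  -0.1166  0.0573] f 1.0204 r 0.0943 Ftan 11.62 Frad -0.43 ytool -0.731 open 0.0236 q6 0.39 fz -1.65
```

View pics/w13.png

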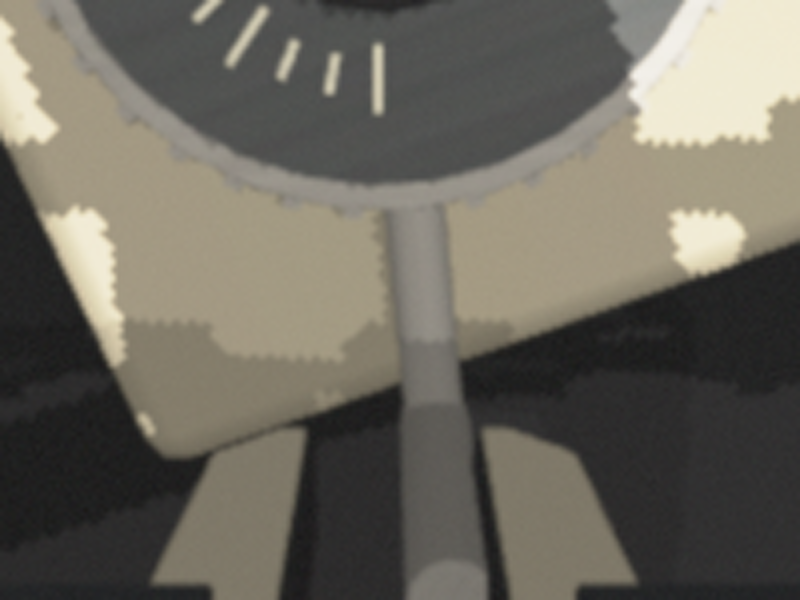

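About 13 N while moving. I'll back off to the middle of the gap, open, then rise clear.

>>> play_rows:
  series:
    - [[0.5,0.0025,-0.002,0,0],[0.5,0.005,-0.0045,0,0],[0.3,0.005,-0.0045,0,0],[0.1,0.005,-0.0045,0,0],[0.1,0.005,-0.0045,0.03,0],[0.1,0.005,-0.0045,0.07,0],[0.1,0.005,-0.0045,0.11,0],[0.1,0.005,-0.0045,0.14,0]]

```text
t: 19.8
tool_pos: [0.4847, -0.1194, 0.1984]
orientation: [2.868, 1.282, 0.001]
force: [0.0, 0.0, 0.3]
opening: 0.0417
```

>>> play_rows:
  series:
    - [[-0.1,0.02,0.02,0.03,0],[-0.1,0.04,0.05,0.05,0],[-0.1,0.05,0.07,0.05,0],[-0.1,0.05,0.07,0.05,0],[-0.1,0.05,0.07,0.05,0]]

```text
t: 20.3
tool_pos: [0.5339, -0.0493, 0.2452]
orientation: [-2.866, -1.284, 0.003]
force: [-0.6, -0.6, -0.2]
opening: 0.0512
```

Run:
```python
from h import *
st()
c=read_camera("wrist"); crop(c,220,80,200,150,4,"w14.png"); np.savez("w14.npz",**c)
t=read_camera("top"); cv2.imwrite("pics/top14.png",t["color"][:,:,::-1])
```

```text
t 20.3 pos [ 0.5339 -0.0493  0.2452] f 1.5466 r 0.0109 Ftan 0.33 Frad 0.78 ytool -0.729 open 0.0512 q6 0.54 fz -0.17
```

View pics/w14.png

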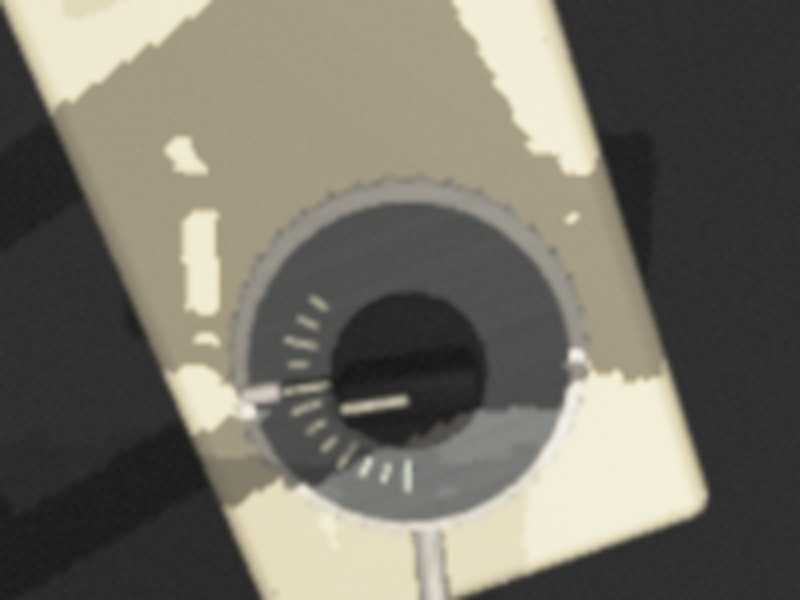

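View pics/top14.png

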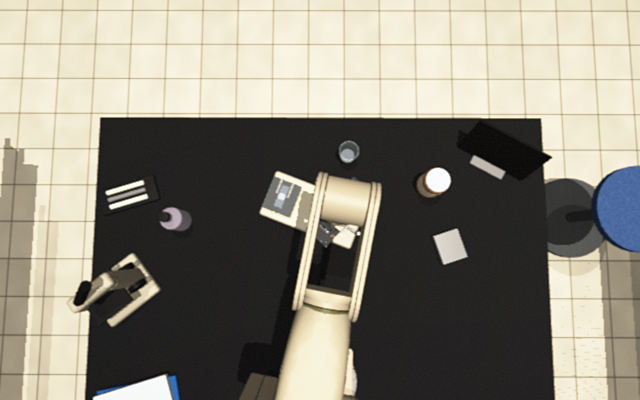

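Run:
```python
from h import *
c=dict(np.load("w14.npz")); a=np.array([.5443,-.0458])
for n,x,y in(("ptr",290,390.5),("ptr",300,389),("mark",262,394.5),("mark_in",276,393)):
    q=ray(c,Z(x,y,4,220,80),.073)[:2]-a; print(n,np.hypot(*q).round(4),np.arctan2(q[1],q[0]).round(3))
robot.close_job()
```

```text
ptr 0.0374 2.572
ptr 0.0343 2.572
mark 0.046 2.569
mark_in 0.0417 2.574
the job is handed in; nothing more can be done
```

The knob is set on the marker and the lock ring is nipped at about 13 N. I handed the job in at about 20 s of the 64 s limit.

- **Knob:** I gripped the bar and turned it clockwise about 0.8 rad, then regripped to correct the last 0.01 rad. The final camera check, after the ring was tightened, put the pointer at 2.572 rad and the marker at 2.569 to 2.574 rad. The knob was not disturbed.
- **Lock ring:** I pushed the post clockwise with one finger at 2 to 3 N until it seated, where the force jumped to about 9.5 N. I then tightened in small steps. The last moving reading was 13.0 N, the highest of any, relaxing to about 11.5 N at rest. Readings vary by about ±1 N, and I did not measure the washer's flattening directly.
- **Bystanders:** In the last top view the tumbler, canister, slide box and beaker stand where they were, judged by eye only. The arm was clear and touching nothing.

**What went wrong or disagreed:**
- My first grasp closed in empty air just above the bar.
- Both cameras put the fingertips about 20 mm above the reported tool point, although `robot.tip_reach` says 14 mm below it. I worked about 34 mm lower after that.
- One fit of the dial's axis came out about 3 mm off because I picked poor edge points. I discarded it and kept the two earlier fits, which agreed with each other.

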